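Lay a bottle on the sloped inspection rest and click the gate shut

TASK

Take the purple bottle with the gold cap out of the blue tray and lay it cap up in the sloped white V cradle of the inspection rest, lowering it gently until its foot sits on the orange stop (no dropping, no ramming), and let go of it. Then turn the red knob so that the gate bar swings across in front of the bottle and clicks past its detent. Leave the bottle seated and the gate latched, and do not shift or knock over the other things.

Things in the scene. Friction and masses are not known exactly. Their poses are not given: they have to be found in the camera images.
- bottle_center (a point): purple bottle with a gold cap, standing upright in the tray in any one of its three places: 150 mm tall, round; body diameter 40 mm up to 96 mm above its foot, cap diameter 32 mm from 105 mm to 150 mm above its foot; about 0.2 kg. The point is at its centre, 75 mm above the foot; z runs along its axis from foot to cap.
- bottle: the same purple bottle; origin at the centre of its foot
- tray: blue tray, 320 mm (x) by 110 mm (y), walls 30 mm high and 4 mm thick, floor 4 mm above the table; three bottles stand in a row along its x axis, about 95 mm apart. Origin under its centre.
- rest: fixed inspection rest on an aluminium base plate 12 mm thick, reaching from x -70 to +160 mm and y -160 to +60 mm of its origin, which is on the table; a black code reader 52 mm high stands on it at x +140 mm; the slope of the cradle rises towards its -x side (nearest the robot).
- cradle: sloped V cradle of the rest: two slick white plates 36 mm wide, at right angles, from z +10 to +100 mm, open upward and away from the robot. z runs up the slope along the V, 40 degrees from vertical, leaning towards the robot; x points squarely out of the V; y is across it. The z axis of this frame is exactly the axis of the bottle's 40 mm body when it lies in the V.
- cradle_stop (a point): middle of the orange foot stop's range: 15 mm up the cradle's z axis. The round stop, diameter 26 mm, on that axis, has its upper face anywhere within 15 mm up or down the slope from here; it is set anew each time and not reported, so feel for it with the bottle's foot. It yields on a spring: 1.5 N per mm, 8 mm of travel. The V is too slick to hold the bottle: let go above the stop, it slides down.
- gate (a joint): rotation of the red knob and its gate bar about the vertical: about 0 open (starts -0.1 to 0.1), grows counter-clockwise seen from above, 1.3 latched with the bar square across in front of the bottle, end stop 1.34. A geared over-centre brass weight beside the post makes its detent: it resists with up to about 0.17 N m, most near 0.33; past 0.65 it pulls on towards 1.3 and holds there.
- gate_grip (a point): gripping point on the knob's axis, 170 mm above the table: a red bar grip 36 mm long (x), 12 mm thick (y), from 25 mm below to 12 mm above the point; it turns with the knob. Under it a black hub 36 mm across, top 25 mm below the point. The steel gate bar, 8 mm thick, leaves the hub 35 mm below the point at 0.27 rad counter-clockwise from x, and reaches 157 mm from the axis.
- pearl_center (a point): pearl-white bottle with a silver cap, 140 mm tall, diameter 40 mm, in the tray; leave it. Point at its centre.
- teal_center (a point): teal bottle with a white cap, 145 mm tall, diameter 40 mm, in the tray; leave it. Point at its centre.
- carton_center (a point): upright white and lilac carton, 50 by 50 by 155 mm; leave it. Point at its centre.
- jar_center (a point): white jar with a gold lid, diameter 60 mm, 50 mm high; leave it. Point at its centre.
- cap_cup_rim (a point): small blue cup, diameter 70 mm, 60 mm high; leave it. Point at the centre of its mouth.
- driver_grip (a point): screwdriver lying on the table; leave it. Point at the middle of its handle.
Things that resemble listed ones, but are neither listed nor needed, are in the scene too. Of the things that look like the bottle, the larger one is meant.

How it is judged:
By the outcome, as a careful person would: the job done as asked, in the order asked, and still so for the second after the job is handed in, with the robot touching nothing.
It also fails if it takes over 58 s, if anything falls off the work surface, if the arm or the gripper's body presses on something with over 40 N, if the wrist force passes 120 N, or if a joint passes its speed limit or range.

ROBOT

A 6-joint arm with a two-finger parallel gripper is mounted at the origin on the work surface. World frame = base frame: x ahead of the robot, y to its left, z up, the work surface at z = 0. Lengths are in m, angles in degrees, forces in N, time in s.
With the tool pointing down it reaches from about 0.325 to 0.85 m from the base axis. Payload 15.5 kg.
Tool frame: the origin (TCP) lies midway between the tips of the shut fingers; the grasp point (between the pads) lies 19 mm behind it; z points along the fingers, y is the line along which they close (so a half turn about z gives the same grasp; the last joint's range is limited). The gripper opens to 91 mm and grips with 3 to 60 N. Pads are 32 mm wide; open, the fingers measure 118 mm over their backs; the gripper's body (76 mm by 178 mm) begins 60 mm behind the grasp point.
Start: joints at [-74.284, 28.281, 77.091, -0, 74.628, -5.472], TCP at [0.226, -0.583, 0.214] pointing down, gripper open.
Joint ranges: [-166.48, 166.48], [-47.26, 123.95], [12.59, 153.08], [-70.14, 250.14], [6.76, 159.57], [-176.63, 176.63]. Speed limits (degrees/s): [108.29, 108.29, 147.25, 172.46, 172.46, 172.46].

INTERFACE

Orientations are given as a 3x3 rotation matrix whose columns are the frame's x, y, z axes.
In Python, from bench import ctrl gives the robot as it stands. The module is installed in compiled form; this text tells all that it offers. Calls block until the motion is done:
- ctrl.goto(position, orientation): joint-space move of the TCP to a pose.
- ctrl.move_l(position, vel=0.15, ori=None, contact_N=None): straight line of the TCP; ori=None keeps the orientation; vel is the mean speed in m/s. With contact_N (N) it stops when the force on the tool has changed by that much, and returns True; else False.
- ctrl.movej(angles): joint-space move.
- ctrl.command_gripper(opening): opening from 0.0 (shut) to 1.0 (fully open); the grip force is fixed at half the most; returns when the fingers have stopped.
- ctrl.sleep(seconds).
- ctrl.ik(position, orientation): joint angles nearest the present ones, or None.
- ctrl.read_camera(name): name is "side" or "top" or "wrist"; returns the picture (384x512x3 uint8, blue, green, red); there is no depth.
- ctrl.camera_params(name): a dict with "fx", "fy", "cx", "cy" (pixels), "pose" (4x4, takes a point from camera to world coordinates); the wrist camera has in their place "T_tool_cam" (4x4, takes a point from camera to tool coordinates, whose origin is the TCP and whose axes are the flange's). Camera axes: x right, y up, looking along -z (the intrinsics and any distortion apply to the point x, -y, -z); pixel columns grow to the right and rows downward; lengths in m; the calibration is good to about 2 mm. A picture is of the moment at which its call begins: read the wrist's pose just before it. camera_params takes no time and is no camera call.
A pose or a line that the arm cannot do raises ctrl.MotionError and nothing moves.
- ctrl.sign_off(): hands the job in; it is judged then, once.
Readings, each from a call of its own:
- ctrl.current_t(): time.
- ctrl.current_q(): joint angles.
- ctrl.current_dq(): joint speeds.
- ctrl.current_effort(): joint torques, N m.
- ctrl.current_tool_pos(): TCP position.
- ctrl.current_eef_rot(): TCP orientation.
- ctrl.current_contact_force(): force on the tool from outside, world axes, zero at the start.
- ctrl.current_wrist_torque(): the same for the moment, N m.
- ctrl.current_grip_width(): opening from 0.0 (shut) to 1.0 (fully open).
- ctrl.current_grasp_force(): force on a finger pad.
Only numpy, scipy, OpenCV 4.12 (cv2) and the standard library are available. Lean on these libraries where they do the work, as an engineer would, in place of code of your own. Each camera call takes 0.05 s, during which the arm holds its last target. There are 200 camera calls.

## Working session

There is one attempt and no reset: what is moved stays moved. The work goes in short steps, each a Python script; the robot and the scene stay as the last script left them, time stands still between calls to the robot, and variables do not carry over. Pictures are saved under pics/ and viewed, at most 10 in all, crops included, and the job is handed in when it is done.

```bash
mkdir -p pics; python3 - <<'E'
from bench import ctrl
import cv2,numpy as np
np.set_printoptions(precision=4,suppress=True)
for n in ("top","side","wrist"):
    cv2.imwrite(f"pics/{n}0.png",ctrl.read_camera(n)); print(n,ctrl.camera_params(n))
print(ctrl.current_t(),ctrl.current_eef_rot())
E
```

```text
top {'fx': 353.7231972398553, 'fy': 353.7231972398553, 'cx': 251.6094519741701, 'cy': 192.22248500777627, 'pose': array([[-0.0173,  0.991 , -0.1328,  0.3886],
       [-0.9998, -0.0188, -0.0104, -0.0155],
       [-0.0128,  0.1326,  0.9911,  1.2437],
       [ 0.    ,  0.    ,  0.    ,  1.    ]])}
side {'fx': 402.0073732044302, 'fy': 402.0073732044302, 'cx': 253.56514714617091, 'cy': 192.47640694672114, 'pose': array([[-0.9191,  0.2496, -0.305 ,  0.0967],
       [-0.3937, -0.5446,  0.7406,  1.0434],
       [ 0.0187,  0.8007,  0.5987,  0.9678],
       [ 0.    ,  0.    ,  0.    ,  1.    ]])}
wrist {'fx': 280.4391107207851, 'fy': 280.4391107207851, 'cx': 253.1604189405951, 'cy': 194.87582366669304, 'T_tool_cam': array([[ 0.0012,  0.9658,  0.2594,  0.0716],
       [ 1.    , -0.0013,  0.0002, -0.0006],
       [ 0.0005,  0.2594, -0.9658, -0.1712],
       [ 0.    ,  0.    ,  0.    ,  1.    ]])}
0.15 [[ 0.9324  0.3614 -0.0002]
 [ 0.3614 -0.9324  0.0009]
 [ 0.0001 -0.0009 -1.    ]]
```

View pics/top0.png

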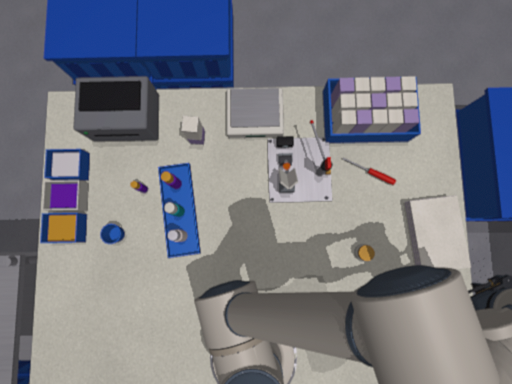

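View pics/side0.png

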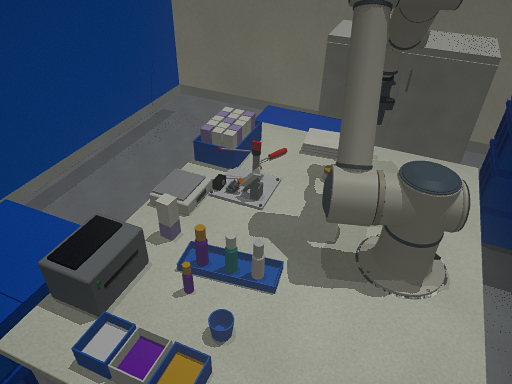

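The top view shows the purple bottle at about (168,179), at the far end of the tray. The rest plate spans (267..331, 138..202), and the knob is at about (327,164). The side view confirms this, with the small look-alike standing outside the tray. I'll use wrist close-ups next.

```bash
cat > h.py <<'E'
from bench import ctrl
import cv2,numpy as np,json,os
from scipy.optimize import least_squares
from scipy.spatial.transform import Rotation as Rt
np.set_printoptions(precision=4,suppress=True)
DOWN=np.array([[1,0,0],[0,-1,0],[0,0,-1.]])
def snap(cam,name):
    p=ctrl.camera_params(cam)
    if cam=="wrist":
        T=np.eye(4);T[:3,:3]=ctrl.current_eef_rot();T[:3,3]=ctrl.current_tool_pos();P=T@p["T_tool_cam"]
    else: P=p["pose"]
    im=ctrl.read_camera(cam);cv2.imwrite(f"pics/{name}.png",im)
    d=json.load(open("cams.json")) if os.path.exists("cams.json") else {}
    d[name]=dict(P=np.array(P).tolist(),K=[p[k] for k in("fx","fy","cx","cy")]);json.dump(d,open("cams.json","w"))
    return im
def proj(name,X):
    c=json.load(open("cams.json"))[name];P=np.array(c["P"]);fx,fy,cx,cy=c["K"]
    q=(np.atleast_2d(X)-P[:3,3])@P[:3,:3]
    return np.c_[cx+fx*q[:,0]/-q[:,2],cy-fy*q[:,1]/-q[:,2]]
def at_z(name,uv,z):
    c=json.load(open("cams.json"))[name];P=np.array(c["P"]);fx,fy,cx,cy=c["K"]
    d=P[:3,:3]@np.array([(uv[0]-cx)/fx,-(uv[1]-cy)/fy,-1]);return P[:3,3]+d*(z-P[2,3])/d[2]
E
python3 - <<'E'
from h import *
print(ctrl.camera_params("wrist").keys())
ctrl.move_l([0.226,-0.583,0.33],vel=.3)
ctrl.goto([0.55,-0.2,0.34],DOWN); snap("wrist","r1")
ctrl.goto([0.47,0.10,0.34],DOWN); snap("wrist","r2")
ctrl.goto([0.47,0.25,0.34],DOWN); snap("wrist","t1")
snap("top","top1");snap("side","side1")
print(ctrl.current_t())
a=cv2.imread("pics/r1.png");cv2.imwrite("pics/r1b.png",cv2.resize(a,(780,585),interpolation=cv2.INTER_CUBIC))
E
```

```text
dict_keys(['fx', 'fy', 'cx', 'cy', 'T_tool_cam'])
4.5917
```

View pics/r1b.png

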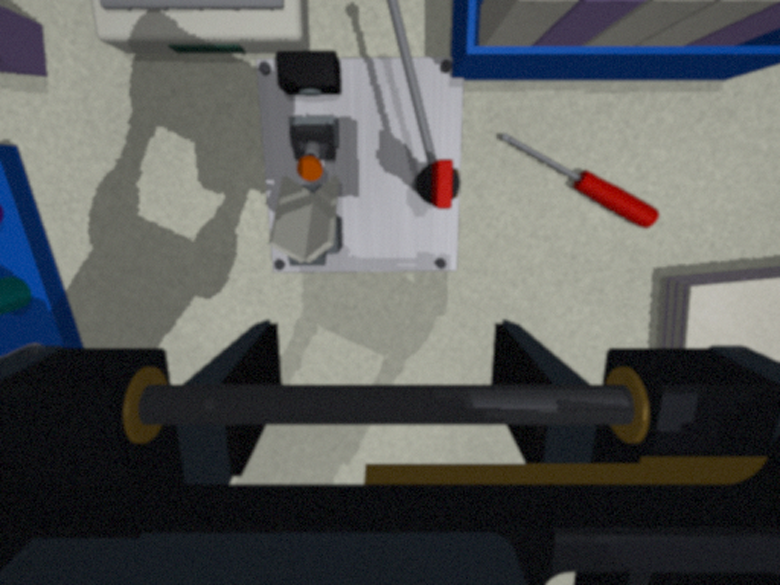

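View pics/t1.png

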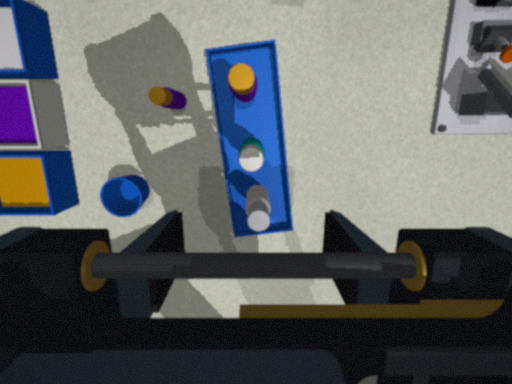

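Wrist view r1 shows the rest: the V cradle around (307,215), the orange stop at (311,168) and the red grip at (444,184) in the enlarged picture. View t1 puts the purple bottle's cap top at about (242,77). Next I'll look at enlarged crops of the rest for a pose fit.

```bash
python3 - <<'E'
from h import *
print("bottle",at_z("t1",(242,77),.154), "pearl",at_z("t1",(258,217),.144))
def crop(n,x0,y0,w,h,s):
    a=cv2.imread(f"pics/{n}.png")[y0:y0+h,x0:x0+w];a=cv2.resize(a,None,fx=s,fy=s,interpolation=cv2.INTER_CUBIC)
    for k in range(0,w,10): cv2.line(a,(k*s,0),(k*s,5 if (x0+k)%50 else 12),(0,255,0),1)
    for k in range(0,h,10): cv2.line(a,(0,k*s),(5 if (y0+k)%50 else 12,k*s),(0,255,0),1)
    return a
g=at_z("r1",(444*.656,184*.656),.182);print("grip~",g)
p=proj("r2",[g,[.6,-.12,.08]]);s=proj("side1",[g,[.6,-.12,.08]]);print(p,s)
A=crop("r1",170,70,130,110,6);cv2.imwrite("pics/ca.png",A)
B=np.hstack([crop("r2",int(min(p[1,0]-50,412)),int(max(0,p[1,1]-50)),100,100,4),crop("side1",int(s[1,0]-45),int(s[1,1]-55),100,100,4)])
print(int(min(p[1,0]-50,412)),int(max(0,p[1,1]-50)),int(s[1,0]-45),int(s[1,1]-55))
cv2.imwrite("pics/cb.png",B)
E
```

```text
bottle [0.5903 0.2632 0.154 ] pearl [0.4114 0.2431 0.144 ]
grip~ [ 0.6198 -0.2438  0.182 ]
[[576.3903  43.8124]
 [406.4409  77.6917]] [[256.4113 141.1207]
 [248.0579 179.9364]]
356 27 203 124
```

View pics/ca.png

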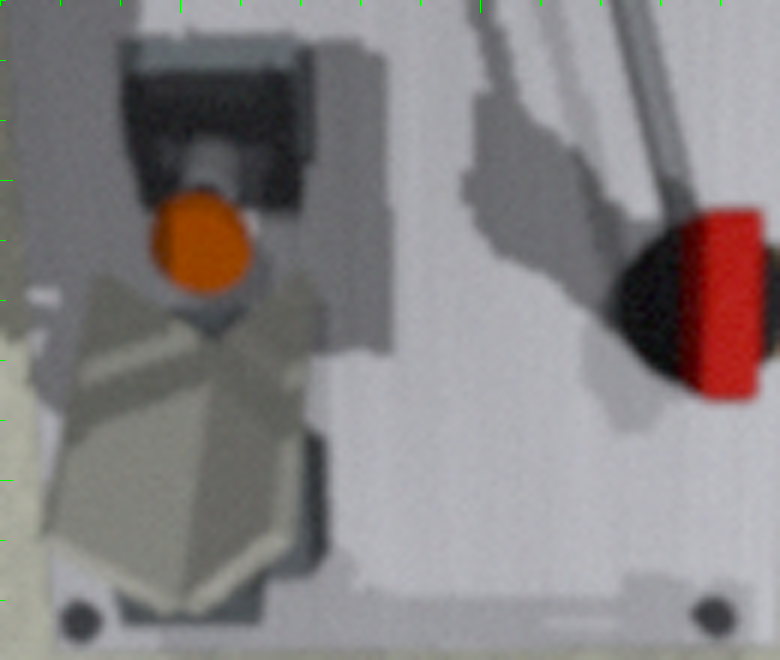

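View pics/cb.png

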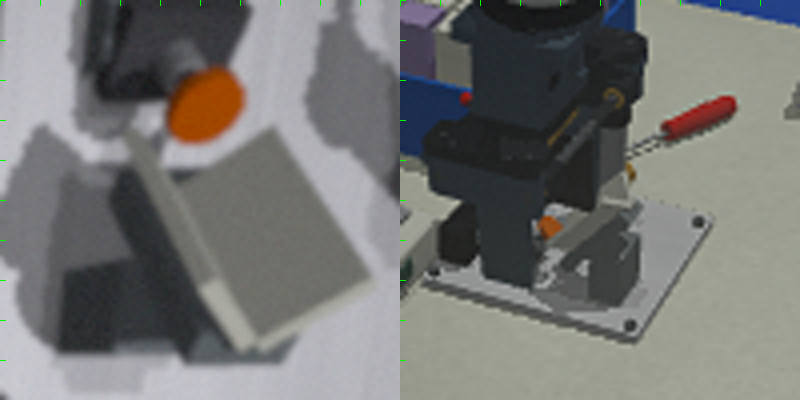

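```bash
cat >> h.py <<'E'
c,s_=np.cos(np.radians(40)),np.sin(np.radians(40))
C0=np.array([[c,0,-s_],[0,1,0],[s_,0,c]])
def cradleR(yaw): return Rt.from_euler("z",yaw).as_matrix()@C0
E
python3 - <<'E'
from h import *
a,b=-.00283,.02546
M=[[a,b,.1],[-.02828,0,.1],[a,-b,.1],[a,b,.01],[a,-b,.01],[-.02828,0,.01]]
o1=np.array([[50,535],[180,598],[290,530],[95,275],[310,285],[212,335]])/6+[170,70]
i1=[0,1,2,3,4,5]
o2=np.array([[248,335],[372,275],[275,127],[215,285]])/4+[356,27];i2=[1,2,4,0]
st1=np.array([202,244])/6+[170,70];st2=np.array([207,105])/4+[356,27]
M=np.array(M)
def f(p,full=False):
    W=M@cradleR(p[3]).T+p[:3];S=p[:3]+cradleR(p[3])[:,2]*p[4]
    return np.concatenate([(proj("r1",W[i1])-o1).ravel(),(proj("r2",W[i2])-o2).ravel(),(proj("r1",S)-st1).ravel(),(proj("r2",S)-st2).ravel()])
r=least_squares(f,[.6,-.13,.05,0,.015],loss="soft_l1")
print(r.x,"\n",f(r.x).reshape(-1,2))
print("grip",at_z("r1",np.array([732,304])/6+[170,70],.182), at_z("r1",np.array([732,210])/6+[170,70],.182),at_z("r1",np.array([732,398])/6+[170,70],.182))
# bar direction: far pixel in r1 enlarged (392,0) & (435,160)
for q in ((392,0),(431,150)): print("bar",at_z("r1",np.array(q)*512/780,.135))
# plate corner holes -> yaw
for q in ((80,622),(715,617)): print("hole",at_z("r1",np.array(q)/6+[170,70],.012))
E
```

```text
[ 0.6369 -0.125   0.0588  0.0032  0.0039] 
 [[-0.0504 -0.7045]
 [ 0.1571  0.9116]
 [-2.2467  0.0311]
 [ 1.3662 -1.2059]
 [-1.2022 -2.965 ]
 [ 0.8226  1.5518]
 [ 1.7146  2.0164]
 [ 0.3869  0.7171]
 [-0.2134 -0.4518]
 [-0.3539 -1.6667]
 [ 0.2884 -0.1769]
 [-1.1363  0.9694]]
grip [ 0.6199 -0.2446  0.182 ] [ 0.6368 -0.244   0.182 ] [ 0.6025 -0.2452  0.182 ]
bar [ 0.7561 -0.2053  0.135 ]
bar [ 0.647  -0.2383  0.135 ]
hole [ 0.5265 -0.0744  0.012 ]
hole [ 0.5282 -0.2655  0.012 ]
```

```bash
python3 - <<'E'
from h import *
ctrl.goto([.590,.263,.235],DOWN)
im=snap("wrist","b1"); hsv=cv2.cvtColor(im,cv2.COLOR_BGR2HSV)
m=cv2.inRange(hsv,(10,120,60),(30,255,255)); e=proj("b1",[.59,.263,.154])[0]
n,l,st,ce=cv2.connectedComponentsWithStats(m)
k=min(range(1,n),key=lambda i:np.hypot(*(ce[i]-e))+1000*(st[i,4]<200)); print(e,ce[k],st[k],im.shape)
t=np.linspace(0,2*np.pi,60)
def sil(p):
    P=np.vstack([np.c_[p[0]+.016*np.cos(t),p[1]+.016*np.sin(t),0*t+z] for z in (.109,.154)])
    h=cv2.convexHull(proj("b1",P).astype(np.float32));mm=cv2.moments(h);return np.array([mm["m10"]/mm["m00"],mm["m01"]/mm["m00"]]),mm["m00"]
r=least_squares(lambda p:sil(p)[0]-ce[k],[.59,.263],diff_step=1e-3);print(r.x,sil(r.x)[1])
E
```

```text
[252.8834 198.0906] [251.4691 193.394 ] [236 174  31  40 972] (384, 512, 3)
[0.5905 0.2644] 1126.0045831247699
```

```bash
python3 - <<'E'
from h import *
p=[.5905,.264]
ctrl.move_l(p+[.115],vel=.12,contact_N=6)
print(ctrl.current_tool_pos())
ctrl.command_gripper(0.0)
print(ctrl.current_grip_width(),ctrl.current_grasp_force(),ctrl.current_contact_force())
ctrl.move_l(p+[.135],vel=.05); ctrl.move_l(p+[.30],vel=.2)
print(ctrl.current_grip_width(),ctrl.current_contact_force(),ctrl.current_wrist_torque(),ctrl.current_t())
yaw=.005;R=cradleR(yaw);O=np.array([.6369,-.125,.0588])
def tcp(s,dx=0,dy=0): return O+R@np.array([dx,dy,s+.111])   # s: foot position along slope
To=R@DOWN   # tool x=cradle x, z=-cradle z
for d in ((.16,.06),(.04,.02),(-.01,0)): print(tcp(d[0],d[1]),ctrl.ik(tcp(d[0],d[1]),To))
snap("top","top2")
E
```

```text
[0.5909 0.2642 0.1158]
0.3440655141784436 29.999240552424453 [ 0.2335  0.7332 -0.5443]
0.3459375495689782 [ 0.8165  0.5414 -2.722 ] [ 0.0419  0.0131 -0.0221] 8.9417
[ 0.5087 -0.1256  0.305 ] [-35.3224   1.2504 115.4676  39.7941  35.7857  27.202 ]
[ 0.5552 -0.1254  0.1873] [-30.8166  17.8601 121.0334  75.0056  20.1058  -8.8851]
[ 0.572  -0.1253  0.1362] [-29.4419  25.6518 122.2316 101.6127  18.9905 -35.8883]
```

```bash
cat >> h.py <<'E'
yaw=.005;R=cradleR(yaw);O=np.array([.6369,-.125,.0588]);To=R@DOWN
def tcp(s,dx=0,dy=0): return O+R@np.array([dx,dy,s+.111])
def loc(): return R.T@(ctrl.current_tool_pos()-O)-[0,0,.111]
def F(): return R.T@ctrl.current_contact_force()
E
python3 - <<'E'
from h import *
ctrl.goto(tcp(.16,.06),To)
ctrl.move_l(tcp(.05,.02),vel=.12,contact_N=6)
ctrl.sleep(.2);print(loc(),F(),R.T@ctrl.current_wrist_torque())
im=snap("wrist","v1");cv2.imwrite("pics/v1b.png",cv2.resize(im,(780,585)))
print(ctrl.move_l(tcp(.05,-.008),vel=.02,contact_N=2.0))
print(loc(),F(),R.T@ctrl.current_wrist_torque(),ctrl.current_t())
snap("side","side2");a=cv2.imread("pics/side2.png");b=cv2.imread("pics/v1.png")
cv2.imwrite("pics/c2.png",np.hstack([cv2.resize(a[60:260,160:330],None,fx=2.8,fy=2.8),cv2.resize(b[60:260,200:310],None,fx=2.8,fy=2.8)]))
E
```

```text
[ 0.0204 -0.0001  0.0503] [-0.2489 -0.4892 -2.3685] [ 0.0496  0.8405 -0.0156]
True
[0.0005 0.0003 0.0498] [ 2.7692  0.7078 -1.1455] [ 0.3197 -0.3558 -0.0163] 12.7833
```

View pics/c2.png

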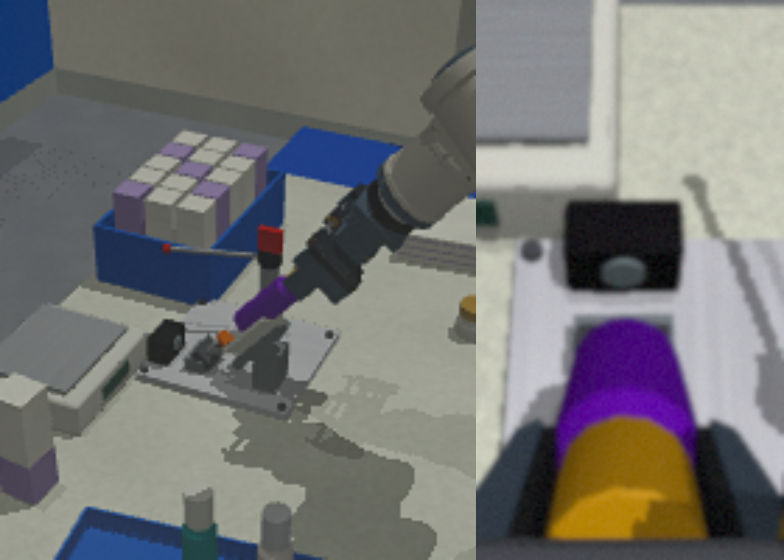

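The bottle is held in line with the V, and it touched at x = 0.5 mm, so the pose fit is good. I'll ease off slightly and slide it down until it feels the stop.

```bash
python3 - <<'E'
from h import *
ctrl.move_l(tcp(.05,.0015,.001),vel=.02); ctrl.sleep(.2); print(loc(),F())
print(ctrl.move_l(tcp(-.022,.0015,.001),vel=.025,contact_N=2.5))
ctrl.sleep(.2);print(loc(),F(),ctrl.current_t())
E
```

```text
[0.0015 0.0009 0.05  ] [-0.6368 -1.1673 -1.5491]
True
[0.0014 0.0008 0.0067] [ 1.0023 -0.6351 -0.1575] 15.175
```

```bash
python3 - <<'E'
from h import *
for s in (.0055,.0045):
    ctrl.move_l(tcp(s,.0015,.001),vel=.01); ctrl.sleep(.15);print(loc(),F(),R.T@ctrl.current_wrist_torque())
E
```

```text
[0.0015 0.0009 0.0055] [ 0.3552 -2.6603  1.3605] [-0.3996  0.1747  0.0054]
[0.0015 0.0009 0.0045] [ 1.2916 -3.3765  2.5571] [-0.5469  0.1672 -0.0543]
```

```bash
python3 - <<'E'
from h import *
ctrl.move_l(tcp(.0063,.0007,.0),vel=.01); ctrl.sleep(.15);print(loc(),F())
ctrl.command_gripper(0.75); ctrl.sleep(.2);print(ctrl.current_grip_width(),F())
ctrl.move_l(tcp(.08,.0007),vel=.1,contact_N=5);print(loc(),ctrl.current_t())
ctrl.move_l(tcp(.15,.0),vel=.2)
im=snap("wrist","v2");s=snap("side","side3")
cv2.imwrite("pics/c3.png",np.hstack([cv2.resize(s[60:260,160:330],None,fx=2.8,fy=2.8),cv2.resize(im[60:260,200:310],None,fx=2.8,fy=2.8)]))
print(ctrl.current_t())
E
```

```text
[0.001  0.0004 0.0063] [4.6709 3.9323 3.1921]
0.7496792832868332 [ 0.1555 -0.6866 -0.1925]
[ 0.0007 -0.      0.0798] 18.3333
18.9333
```

View pics/c3.png

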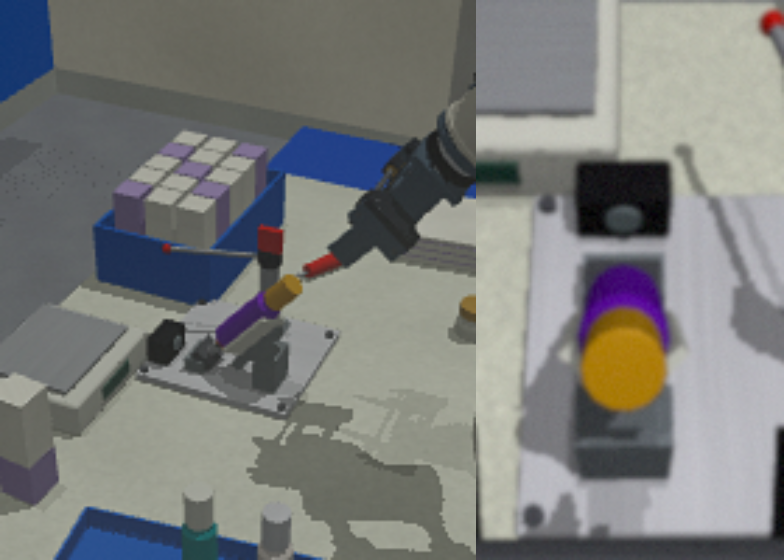

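The bottle lies seated in the V, cap up, resting on the stop. Next is the knob.

```bash
cat >> h.py <<'E'
def kR(phi): return Rt.from_euler("z",phi).as_matrix()@DOWN
E
python3 - <<'E'
from h import *
ctrl.move_l(tcp(.2,.0),vel=.2)
ctrl.goto([.60,-.244,.29],kR(.02))
im=snap("wrist","k1");hsv=cv2.cvtColor(im,cv2.COLOR_BGR2HSV)
m=cv2.inRange(hsv,(0,150,70),(6,255,255))|cv2.inRange(hsv,(174,150,70),(180,255,255))
e=proj("k1",[.62,-.2446,.182])[0];n,l,st,ce=cv2.connectedComponentsWithStats(m)
k=min(range(1,n),key=lambda i:np.hypot(*(ce[i]-e))+1000*(st[i,4]<100))
pts=np.argwhere(l==k)[:,::-1].astype(np.float32);print(e,ce[k],st[k],cv2.minAreaRect(pts))
def sil(p):
    a=Rt.from_euler("z",p[2]).as_matrix()
    P=np.array([[x,y,z] for x in(-.018,.018) for y in(-.006,.006) for z in(.145,.182)])@a.T+[p[0],p[1],0]
    h=cv2.convexHull(proj("k1",P).astype(np.float32));M=cv2.moments(h)
    return np.array([M["m10"]/M["m00"],M["m01"]/M["m00"],M["mu11"]/M["m00"]]),M["m00"]
M=cv2.moments((l==k).astype(np.uint8),True);o=np.array([M["m10"]/M["m00"],M["m01"]/M["m00"],M["mu11"]/M["m00"]])
r=least_squares(lambda p:sil(p)[0]-o,[.62,-.2446,.02],diff_step=1e-2);print(r.x,r.fun,sil(r.x)[1],M["m00"])
z0=ctrl.current_q()[5]
for f in (0,.65,1.3): print(ctrl.ik([.62,-.2446,.153],kR(.02+f)))
print(ctrl.current_t())
E
```

```text
[255.5126 172.2128] [254.9932 168.8519] [249 151  13  38 439] ((255.0, 169.5), (37.0, 12.0), 90.0)
[ 0.6211 -0.244   0.0167] [-0.  0.  0.] 468.0956760785775 439.0
[-26.6604  34.907   74.7547  -0.      70.3384  62.1937]
[-26.6604  34.907   74.7547  -0.      70.3384  24.9515]
[-26.6604  34.907   74.7547  -0.      70.3384 -12.2908]
20.4667
```

```bash
python3 - <<'E'
from h import *
p=[.6208,-.2442];a=.017
ctrl.goto(p+[.24],kR(a))
print(ctrl.move_l(p+[.154],vel=.1,contact_N=5),ctrl.current_tool_pos())
ctrl.command_gripper(0.0);print(ctrl.current_grip_width(),ctrl.current_contact_force())
for f in np.linspace(.1,1.3,13):
    ctrl.goto(p+[.154],kR(a+f));fc=ctrl.current_contact_force();print(round(f,2),fc,ctrl.current_wrist_torque()[2])
    if np.linalg.norm(fc)>25: print("stop");break
print(ctrl.current_grip_width(),ctrl.current_t())
E
```

```text
False [ 0.6212 -0.2444  0.1548]
0.1311883391386691 [-0.5949 -0.2032  0.0614]
0.1 [ 0.0462 -1.5581 -0.6209] -0.062277676090968626
0.2 [ 0.6937 -2.6198 -1.0561] -0.12068969074198455
0.3 [ 0.7239 -5.0184 -2.1635] -0.1546599209025734
0.4 [ 0.9865 -4.3948 -1.9061] -0.15431125148620353
0.5 [ 1.6295 -5.5927 -2.7663] -0.14370934920584758
0.6 [ 0.4713 -5.013  -3.7206] 0.014660552059212888
0.7 [ 2.035  -5.9499 -2.348 ] 0.11526180342117669
0.8 [ 2.1311 -6.7843 -3.8875] 0.13385830219314074
0.9 [ 2.55   -7.5128 -3.3531] 0.1749414392836618
1.0 [ 2.5569 -7.6756 -4.409 ] 0.1630146661093441
1.1 [ 3.1506 -8.4411 -4.6576] 0.1519688952960884
1.2 [ 3.0151 -7.9572 -5.068 ] 0.10496680084000148
1.3 [ 4.7202 -8.6437 -4.4464] 0.029305417095925844
0.12686314207091723 25.9583
```

The detent passed: the torque reversed near 0.6 and falls away at 1.3. I'll release, back off and check.

```bash
python3 - <<'E'
from h import *
p=[.6208,-.2442];a=.017
ctrl.command_gripper(0.45);ctrl.sleep(.2);print(ctrl.current_grip_width(),ctrl.current_contact_force())
ctrl.move_l(p+[.28],vel=.12,contact_N=6);print(ctrl.current_tool_pos())
ctrl.goto([.50,-.20,.34],kR(0)); w=snap("wrist","f1");
ctrl.goto([.40,-.25,.36],kR(0)); t=snap("top","f2");s=snap("side","f3")
A=cv2.resize(w[10:200,150:330],(530,560));B=cv2.resize(t[100:270,110:410],(265,150));C=cv2.resize(s[80:300,150:320],(265,343))
D=np.zeros((560,800,3),np.uint8);D[:,:530]=A;D[:150,535:]=B;D[155:498,535:]=C
cv2.imwrite("pics/c4.png",D);print(ctrl.current_t(),ctrl.current_contact_force())
E
```

```text
0.44882893772084914 [ 0.1519 -0.2421 -0.7774]
[ 0.6205 -0.244   0.2791]
29.8833 [0.5729 0.4215 0.3684]
```

View pics/c4.png

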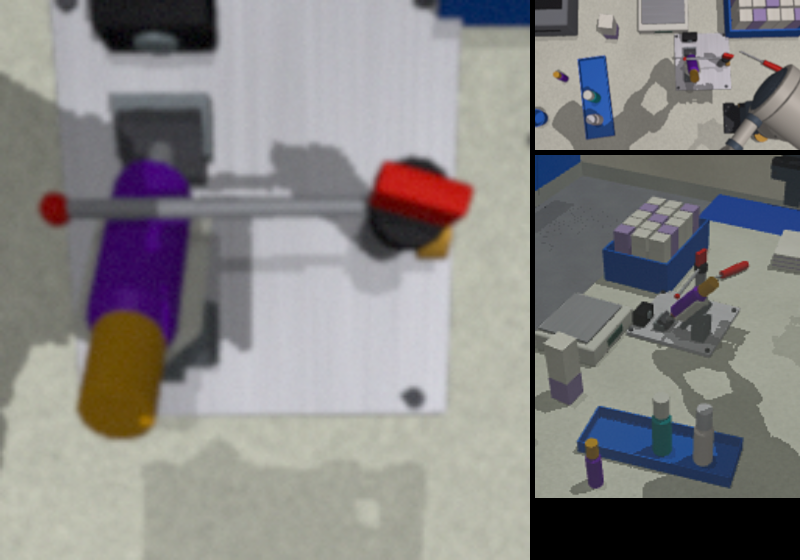

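```bash
python3 - <<'E'
from h import *
im=cv2.imread("pics/f1.png");hsv=cv2.cvtColor(im,cv2.COLOR_BGR2HSV)
A=lambda s:O+R[:,2]*s
u=proj("f1",[A(.0065),A(.1025),A(.1115),A(.1565)]);print((u-[150,10])*[530/180,560/190])
E
```

```text
[[155.9668 196.2703]
 [133.6408 323.4438]
 [131.1939 337.3818]
 [117.8127 413.6039]]
```

The bottle's axis matches the expected seated pose in the picture, and the bar lies square across in front of it.

```bash
python3 -c "
from bench import ctrl
print(ctrl.sign_off(),ctrl.current_t())"
```

```text
the job is handed in; nothing more can be done
the job is handed in; nothing more can be done
```

The purple bottle is seated cap up on the stop in the V cradle and released, the gate is latched across in front of it, nothing else appeared to have moved in the last pictures, and the job was handed in at about 30 s.

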